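Free the stuck outer flowerpot and set it on a slat airing stand

TASK

Two washed terracotta pots stand upside down in the six-sided saucer, the outer one stuck over the paler inner one. First finish the airing stand on the blue tile: lay the two loose wooden slats flat across the two slats lying there, parallel to each other and about 7 cm apart (centre to centre), evenly about the middle of the tile. Then take the outer pot off, turning it as you slowly ease it up so that the inner pot stays standing in its saucer, and set the outer pot down gently, still upside down, on the middle of the two upper slats; leave everything else on the shelf where it is.

Things in the scene. Friction and masses are not known exactly. Their poses are not given: they have to be found in the camera images.
- outer_pot: round terracotta pot, mouth down over inner_pot, on whose collar its rim rests. 84 mm high; collar (lowest 22 mm) 88 mm across; above it tapers from 77 to 56 mm at the flat base on top (60 mm across 12 mm below the top); 4 mm wall, about 220 g. Origin: centre of the rim plane (lowest), z up to the base. At the start 22 mm above inner_pot's origin, coaxial; top 111 mm above the shelf
- inner_pot: paler terracotta pot, mouth down in the saucer; only its six-sided collar (84 mm wide, 22 high) shows; 78 mm high, 180 g. Origin: its underside's centre. Six soft rubber dots on its side are squeezed by outer_pot and grip it over the first 5 mm of lift: pulled straight up it comes along; turn outer_pot on its axis while easing it up (some 60 deg in 8 mm) and the dots slip
- saucer: six-sided terracotta saucer, fixed to the shelf, 97 mm across the flats, floor 5 mm thick, lip 13 mm high; the inner pot stands in it with 1.5 mm play all round and cannot turn in it. Origin: centre of its underside
- tile: square blue glazed tile 150 x 150 x 5 mm, fixed; origin: centre of its underside, z up. slat_low1 and slat_low2 lie on it along its x axis, near y = +38 and -38 mm; the two upper slats are to lie along its y axis, centred near x = +35 and -35 mm
- slat_low1: pale wooden slat 130 x 20 x 14 mm (x, y, z) lying on the blue tile, loose; origin: centre of its underside, x along its length
- slat_low2: the second lower slat on the blue tile, like slat_low1
- slat_a: loose pale wooden slat 130 x 20 x 14 mm (x, y, z) lying flat on the shelf, 30 g; origin: centre of its underside, x along its length
- slat_b: the second loose slat, like slat_a; either may go to either place
- small_pot: bystander: small terracotta pot standing mouth up, 60 mm across, 58 mm high; origin: centre of its underside
- hurricane_jar: bystander: clear glass hurricane jar with a white candle in it, 116 mm across, 210 mm high; origin: centre of its underside
- ceramic_sculpture: bystander: matte white ceramic hand standing on a round foot, 80 mm across at the foot, about 240 mm high; origin: centre of its underside
- fidget_toy: bystander: flat chrome lighter-shaped fidget toy 38 x 56 x 13 mm lying on the shelf; origin: centre of its underside
- mister: bystander: amber glass mister bottle with a black cap, 60 mm across, 150 mm high; origin: centre of its underside
Things that resemble listed ones, but are neither listed nor needed, are in the scene too. Leave any black or green look-alike of the slat_b alone. What is shaped like the slat_a but red or turquoise is not meant.

How it is judged:
On the way, in this order (a step that is already met when the one before it is completed fails the run):
1. both loose slats lie flat across the two lower slats, parallel, one on each side of the tile's middle, let go of (z of slat_a in the frame of tile between 0.0165 and 0.0215 m and angle between each of slat_a, slat_b's own z axis and vertical below 0.06 rad and angle between the x axis of each of slat_a, slat_b and the y axis of tile, either way round below 0.2 rad and y of slat_a in the frame of tile between -0.02 and 0.02 m and z of slat_b in the frame of tile between 0.0165 and 0.0215 m and y of slat_b in the frame of tile between -0.02 and 0.02 m and ((x of slat_a in the frame of tile between 0.02 and 0.05 m and x of slat_b in the frame of tile between -0.05 and -0.02 m) or (x of slat_a in the frame of tile between -0.05 and -0.02 m and x of slat_b in the frame of tile between 0.02 and 0.05 m)) and distance of each of slat_low1, slat_low2 from where it was at the start of the episode below 0.02 m and contact force between the fingers and slat_a below 0.1 N and contact force between the fingers and slat_b below 0.1 N), for 0.2 s.
2. the outer pot is lifted clear of the inner pot, which still stands in its saucer (z of outer_pot in the frame of inner_pot above 0.085 m and distance of inner_pot from where it was at the start of the episode below 0.01 m and angle between inner_pot's own z axis and vertical below 0.06 rad and height (world z) of inner_pot below 0.008 m), for 0.1 s.
At the end, for the whole second after the job is handed in: Loose slats flat on the lower two, crosswise within 0.2 rad, one each side of the tile's middle (20 to 50 mm off, ends even within 20 mm); outer pot upside down, level, at rest on both within 25 mm of the middle; inner pot level in its saucer, lower slats within 20 mm (z of slat_a in the frame of tile between 0.0165 and 0.0215 m and angle between each of slat_a, slat_b, outer_pot, inner_pot's own z axis and vertical below 0.06 rad and angle between the x axis of each of slat_a, slat_b and the y axis of tile, either way round below 0.2 rad and y of slat_a in the frame of tile between -0.02 and 0.02 m and z of slat_b in the frame of tile between 0.0165 and 0.0215 m and y of slat_b in the frame of tile between -0.02 and 0.02 m and ((x of slat_a in the frame of tile between 0.02 and 0.05 m and x of slat_b in the frame of tile between -0.05 and -0.02 m) or (x of slat_a in the frame of tile between -0.05 and -0.02 m and x of slat_b in the frame of tile between 0.02 and 0.05 m)) and distance of each of slat_low1, slat_low2 from where it was at the start of the episode below 0.02 m and z of outer_pot in the frame of tile between 0.03 and 0.0365 m and x of outer_pot in the frame of tile between -0.025 and 0.025 m and y of outer_pot in the frame of tile between -0.025 and 0.025 m and linear speed of outer_pot below 0.02 m/s and distance of inner_pot from where it was at the start of the episode below 0.01 m and height (world z) of inner_pot below 0.008 m); the robot touches nothing.
It fails at once if the inner pot is dragged up (more than 15 mm), away (20 mm) or tipped (height (world z) of inner_pot above 0.02 m or horizontal distance between inner_pot and saucer above 0.02 m or angle between inner_pot's own z axis and vertical above 0.25 rad).
It fails at once if the outer pot is dropped on to the stand (over 0.4 m/s just above it) rather than set down (horizontal distance between outer_pot and tile below 0.08 m and z of outer_pot in the frame of tile below 0.06 m and linear speed of outer_pot above 0.4 m/s).
It fails at once if the outer pot is tipped over (angle between outer_pot's own z axis and vertical above 0.8 rad).
It fails at once if a bystander is shifted by more than 25 mm or knocked over (distance of any of small_pot, hurricane_jar, ceramic_sculpture, fidget_toy, mister from where it was at the start of the episode above 0.025 m or angle between any of small_pot, hurricane_jar, ceramic_sculpture, fidget_toy, mister's own z axis and vertical above 0.4 rad).
It also fails if it takes over 72 s, if anything falls off the work surface, if the arm or the gripper's body presses on something with over 40 N, if the wrist force passes 120 N, or if a joint passes its speed limit or range.

ROBOT

A 6-joint arm with a two-finger parallel gripper is mounted at the origin on the work surface. World frame = base frame: x ahead of the robot, y to its left, z up, the work surface at z = 0. Lengths are in m, angles in rad, forces in N, time in s.
With the tool pointing down it reaches from about 0.25 to 0.725 m from the base axis. Payload 4 kg.
Tool frame: the origin (TCP) lies on the centre line of the jaws, within the pads' length; the fingertips stand 25 mm ahead of it and the grasp point (between the pads) lies 6 mm ahead of it; z points along the fingers, x is the direction in which the jaws open and shut, and the axes are right-handed (so a half turn about z gives the same grasp; the last joint's range is limited). The gripper opens to 85 mm and grips with 20 to 120 N. Pads are 22 mm wide; open, the fingers measure 114 mm over their backs; the gripper's body (76 mm by 85 mm) begins 54 mm behind the grasp point. The pads swing forward as they close: fully open they stand 13 mm farther back than shut.
Start: joints at [1.222, 0.241, 0.005, 1.335, 0, 1.571], TCP at [0.171, 0.47, 0.256] pointing down, gripper open.
Joint ranges: [-2.72, 2.72], [-1.05, 1.87], [-1.09, 1.28], [-1.99, 2.15], [-1.42, 1.44], [-3.14, 3.14]. Speed limits (rad/s): [2.79, 2.79, 3.14, 3.14, 3.14, 3.14].

INTERFACE

Orientations are given as a unit quaternion [x, y, z, w].
In Python, from workcell import bot, imaging, order gives the robot as it stands.
- The arm moves only by the tool carry_out, never from a script. Its argument "moves" is a list of rows, each a list of 5 numbers: the shift along the tool's x, y, z scaled (see below), then the turn about the tool's z scaled (see below), then the opening, from -1 (shut) to 1 (fully open). In form: [[tx, ty, tz, roll, hand], ...]. A call has 1 to 20 rows; each row is the pose to reach, as a shift and turn from the pose commanded when the call began, along the tool's axes at that moment; what a row does not reach only later rows make up. The controller multiplies each number of a shift by 0.1 m and each number of a turn by 90 degrees. A row lasts 1/10 s, in which the tool goes at most 50 mm and 8.59 degrees, less where a joint would pass 70% of its speed; a pose out of reach is approached as far as the arm can. A call with a number of a shift or a turn outside -1 to 1 is refused whole. A call with a gripper value outside its range is refused whole. The fingers move at their own pace and stop on an object; the grip force is fixed at half the most. Time passes only in rows, so rows that repeat a pose let the fingers close. It gives the time, the measured TCP pose, the force and the opening at its end, in the units of the state.
- bot.get_obs(): the state, without advancing time (a new reading comes with each control period).
- imaging.camera(name): name is "side" or "top" or "wrist"; returns the picture (420x560x3 uint8, red, green, blue); there is no depth.
- imaging.camera_model(name): a dict with "fovy" (degrees; the focal length in pixels is half the picture's height over the tangent of half this angle, whatever the lens; pixels are square), "cx", "cy" (the principal point, pixels), "eye" and "rotation" of the camera in the world. Camera axes: x right, y up, looking along -z (the intrinsics and any distortion apply to the point x, -y, -z); pixel columns grow to the right and rows downward; lengths in m; the calibration is good to about 2 mm. A picture is of the moment at which its call begins: read the wrist's pose just before it. camera_model takes no time and is no camera call; for the wrist camera it gives the pose at the moment of the call.
- order.job_done(): hands the job in, once; it reports no verdict.
The state is a dict: "clock": time; "joint_pos": joint angles; "joint_vel": joint speeds; "tau": joint torques, N m; "eef_pos": TCP position; "tool_rot": TCP orientation; "ft_force": force on the tool from outside, world axes, zero at the start; "ft_torque": the same for the moment, N m; "grip_width": finger opening in m.
Only numpy, scipy, OpenCV 4.12 (cv2) and the standard library are available. Lean on these libraries where they do the work, as an engineer would, in place of code of your own. Each camera call takes 0.05 s, during which the arm holds its last target.

## Working session

There is one attempt and no reset: what is moved stays moved. The work goes in short steps, Python scripts to look and compute and a tool call to move; the robot and the scene stay as the last step left them, time stands still between calls to the robot, and variables do not carry over. Pictures are saved under pics/ and viewed, and the job is handed in when it is done.

Besides the shell and the picture viewer there is one more tool, called after "Emit:" as name(argument=value, ...) on one line, values as JSON. carry_out: Moves the arm, as the interface text tells. Its arguments: {"type":"object","properties":{"moves":{"type":"array","items":{"type":"array","items":{"type":"number","minimum":-1,"maximum":1}}}},"required":["moves"]}

```bash
ls; mkdir -p pics; cat > h.py <<'E'
import numpy as np, cv2
from workcell import bot, imaging, order
def snap(n,f):
    m=imaging.camera_model(n); im=imaging.camera(n)
    cv2.imwrite('pics/'+f+'.png',im[:,:,::-1]); np.savez('pics/'+f+'.npz',im=im,**{k:np.array(v) for k,v in m.items() if not isinstance(v,(str,type(None)))})
    return im,m
def ray(m,u,v):
    f=210/np.tan(np.radians(float(m['fovy']))/2)
    d=np.array([(u-m['cx'])/f,-(v-m['cy'])/f,-1.])
    R=np.array(m['rotation']).reshape(3,3)
    return np.array(m['eye']),R@d
def onz(m,u,v,z):
    e,d=ray(m,u,v); return e+d*(z-e[2])/d[2]
def proj(m,p):
    f=210/np.tan(np.radians(float(m['fovy']))/2)
    R=np.array(m['rotation']).reshape(3,3); c=R.T@(np.array(p)-np.array(m['eye']))
    return m['cx']+f*c[0]/-c[2], m['cy']-f*c[1]/-c[2]
E
python3 - <<'E'
from h import *
print(bot.get_obs())
for n in ['top','side','wrist']:
    im,m=snap(n,n+'0'); print(n,m)
E
```

```text
pics
{'clock': 0.0, 'joint_pos': array([1.22200148e+00, 2.41419315e-01, 3.69365537e-03, 1.33522104e+00,
       3.30800800e-05, 1.57081428e+00]), 'joint_vel': array([ 0.00074719,  0.00207746, -0.00021555, -0.00130158, -0.00101028,
       -0.00064077]), 'tau': array([-1.87772516e-04, -3.72311997e+01,  2.52409941e+01,  1.68698811e-02,
        4.63452568e-05, -1.48490575e-06]), 'eef_pos': array([0.17066826, 0.46932982, 0.2553981 ]), 'tool_rot': array([ 8.19079004e-01,  5.73679727e-01, -8.90139837e-04,  6.03280609e-04]), 'ft_force': array([0.74552732, 0.79993341, 0.01430152]), 'ft_torque': array([ 0.03234811, -0.01381026,  0.07095588]), 'grip_width': 0.08535418490391132}
top {'fovy': 52.90519509525845, 'cx': 282.83760129652325, 'cy': 213.18855784349674, 'eye': array([ 0.30741659, -0.00663485,  1.36799842]), 'rotation': array([-0.06422662,  0.06559171,  0.70767353, -0.70055039])}
side {'fovy': 57.75231030810284, 'cx': 278.08147153757386, 'cy': 208.73268978217783, 'eye': array([ 0.41113023, -0.82954234,  0.71338124]), 'rotation': array([ 0.43674557, -0.04158143, -0.06427894,  0.89632166])}
wrist {'fovy': 60.1352808593987, 'cx': 277.9441351370258, 'cy': 203.72288851942028, 'eye': array([0.10798887, 0.4930841 , 0.37390311]), 'rotation': array([-0.11026713, -0.0761368 ,  0.56903098,  0.8113249 ])}
```

```bash
sed -i "s/R=np.array(m\['rotation'\]).reshape(3,3)/R=Rotation.from_quat(m['rotation']).as_matrix()/; 1i from scipy.spatial.transform import Rotation" h.py; cat h.py | head -20
```

```text
from scipy.spatial.transform import Rotation
import numpy as np, cv2
from workcell import bot, imaging, order
def snap(n,f):
    m=imaging.camera_model(n); im=imaging.camera(n)
    cv2.imwrite('pics/'+f+'.png',im[:,:,::-1]); np.savez('pics/'+f+'.npz',im=im,**{k:np.array(v) for k,v in m.items() if not isinstance(v,(str,type(None)))})
    return im,m
def ray(m,u,v):
    f=210/np.tan(np.radians(float(m['fovy']))/2)
    d=np.array([(u-m['cx'])/f,-(v-m['cy'])/f,-1.])
    R=Rotation.from_quat(m['rotation']).as_matrix()
    return np.array(m['eye']),R@d
def onz(m,u,v,z):
    e,d=ray(m,u,v); return e+d*(z-e[2])/d[2]
def proj(m,p):
    f=210/np.tan(np.radians(float(m['fovy']))/2)
    R=Rotation.from_quat(m['rotation']).as_matrix(); c=R.T@(np.array(p)-np.array(m['eye']))
    return m['cx']+f*c[0]/-c[2], m['cy']-f*c[1]/-c[2]
```

View pics/top0.png

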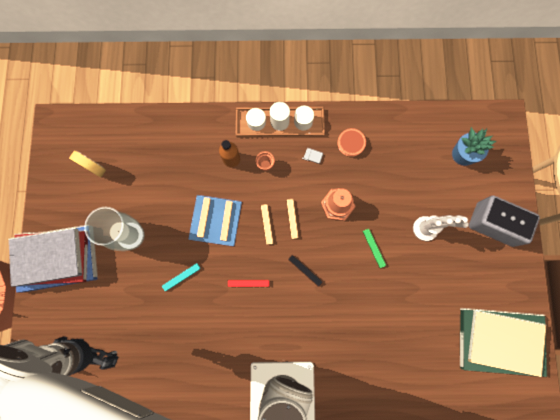

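View pics/side0.png

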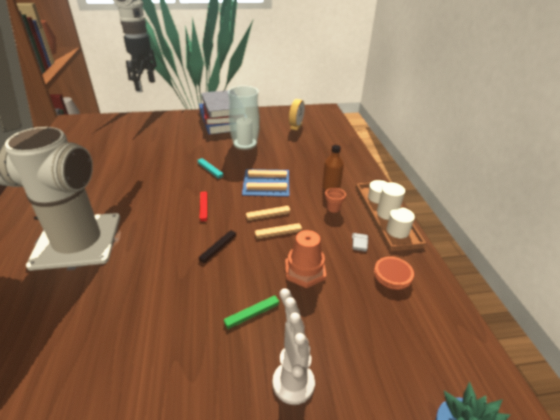

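View pics/wrist0.png

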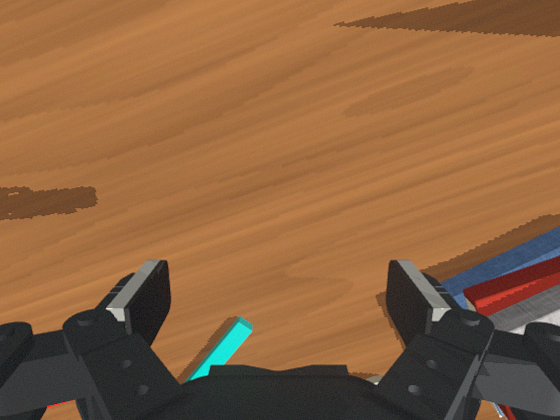

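```bash
python3 - <<'E'
from h import *
im=np.load('pics/top0.npz')['im']
c=cv2.resize(im[130:270,180:370],None,fx=4.2,fy=4.2,interpolation=cv2.INTER_CUBIC)
cv2.imwrite('pics/crop1.png',c[:,:,::-1])
im=np.load('pics/side0.npz')['im']
c=cv2.resize(im[150:290,190:380],None,fx=4.2,fy=4.2,interpolation=cv2.INTER_CUBIC)
cv2.imwrite('pics/crop2.png',c[:,:,::-1])
for v in ['top','side']:
  d=np.load(f'pics/{v}0.npz'); m={k:d[k] for k in d.files}
  im=d['im']
  hsv=cv2.cvtColor(im,cv2.COLOR_RGB2HSV)
  for nm,lo,hi,z in [('slat',(15,60,150),(32,180,255),.014),('blue',(100,90,60),(118,255,255),.005)]:
    k=cv2.inRange(hsv,lo,hi)
    cs,_=cv2.findContours(k,cv2.RETR_EXTERNAL,cv2.CHAIN_APPROX_NONE)
    for c in cs:
        if cv2.contourArea(c)<60: continue
        zz=z
        r=cv2.minAreaRect(c); 
        P=np.array([onz(m,*p,zz)[:2] for p in c[:,0].astype(float)]).astype(np.float32)
        R=cv2.minAreaRect(P*1000)
        print(v,nm,np.round(r[0]),np.round(R[0],1),np.round(R[1],1),round(R[2],1))
E
```

```text
top slat [  6. 336.] [181.4 850.4] [41.7 22.9] 0.3
top slat [509. 343.] [ 145.1 -699. ] [225.3 158.3] 77.9
top slat [266. 224.] [525.4  43. ] [130.8  21.9] 8.1
top slat [226. 220.] [537.8 174.3] [ 20.  129.6] 82.2
top slat [292. 218.] [542.5 -40.2] [130.6  22.1] 6.5
top slat [203. 217.] [549.7 248.2] [ 19.6 129. ] 80.9
top slat [ 86. 163.] [737.8 644.7] [122.6  36.4] 58.8
top slat [543. 153.] [ 757.9 -886.2] [108.6 279.2] 83.3
top slat [366.  98.] [ 961.  -300.6] [75.9 18.4] 89.4
top slat [340.  96.] [ 965.5 -213.1] [58.9 25.8] 89.4
top slat [284.  94.] [977.3 -19.6] [316.   60.6] 86.7
top slat [226.  91.] [990.1 182.9] [75.1 72.7] 0.6
top slat [ 12. 170.] [726.1 889.1] [627.5  82.8] 4.8
top slat [202.  90.] [993.8 263.9] [66.9 82.1] 87.9
top slat [168.  88.] [1001.2  381.7] [155.6 100.3] 89.4
top slat [114.  86.] [1016.2  568.4] [205.6 126.7] 89.4
top slat [ 53. 129.] [873.3 764.8] [197.  455.9] 89.9
top slat [19. 70.] [1076.6  902.6] [65.2 65.2] 86.6
top slat [ 4. 91.] [1000.2  947.9] [231.4  24.3] 6.4
top blue [ 40. 287.] [329.5 762.4] [ 16.6 148.8] 3.2
top blue [ 92. 260.] [412.6 617.5] [123.9  28.3] 14.9
top blue [215. 220.] [540.3 212.1] [145.3 145.6] 80.6
top blue [468. 154.] [ 756.1 -639.2] [104.3  80.2] 65.6
side slat [278. 229.] [545.6 -37.9] [133.3  31.6] 6.0
side slat [268. 212.] [527.9  44.9] [134.   32.5] 8.2
side slat [266. 186.] [541.2 180.4] [ 28.6 126.9] 82.8
side slat [267. 173.] [552.  256.4] [ 40.8 130.5] 79.3
side slat [375. 173.] [936.6 301.8] [840.8 169.3] 89.0
side slat [289. 104.] [750.5 771.1] [169.4 214.5] 20.7
side slat [26. 10.] [-1163.5  3066.8] [103. 680.] 20.3
side blue [446. 411.] [ 768.6 -561.6] [28.1 32.4] 81.7
side blue [265. 193.] [533.1 154.8] [ 21.9 139.8] 75.7
```

View pics/crop1.png

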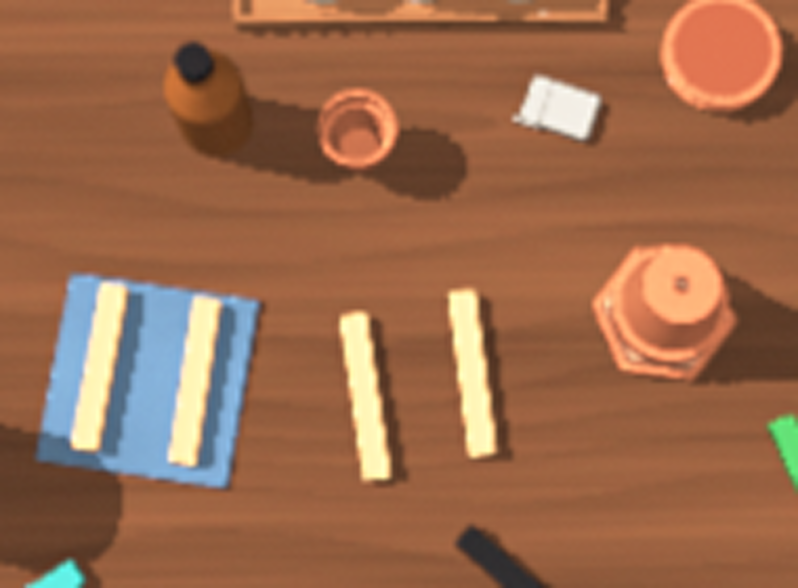

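View pics/crop2.png

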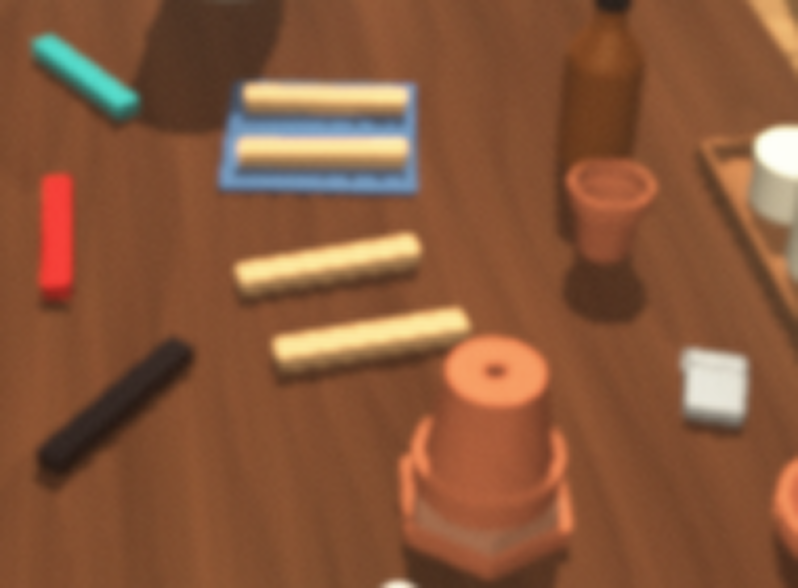

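```bash
cat >> h.py <<'E'
def plan(x,y,z,head=None):
    o=bot.get_obs(); p=o['eef_pos']; R=Rotation.from_quat(o['tool_rot']).as_matrix()
    h=np.degrees(np.arctan2(R[1,0],R[0,0]))
    d=R.T@(np.array([x,y,z])-p)
    print('t',round(float(o['clock']),2),'tcp',np.round(p*1000,1),'head',round(h,1),'tilt',np.round(np.degrees(np.arccos(-R[2,2])),2),'j',np.round(o['joint_pos'],2),'w',round(float(o['grip_width'])*1000,1),'f',np.round(o['ft_force'],1))
    print('shift units',np.round(d/0.1,3), 'roll units', None if head is None else round(((h-head+180)%360-180)/90,3))
E
python3 - <<'E'
from h import *
plan(.525,.043,.2,98)
d=np.load('pics/top0.npz'); m={k:d[k] for k in d.files}
for name,uv,z in [('pot top',(342.6,197.9),.111)]:
    print(name,onz(m,*uv,z))
# terracotta mask hexagon
hsv=cv2.cvtColor(d['im'],cv2.COLOR_RGB2HSV)
print(hsv[198,340],hsv[210,330],hsv[230,310])
E
```

```text
t 0.15 tcp [170.7 469.5 255.6] head 70.0 tilt 0.1 j [1.22 0.24 0.   1.34 0.   1.57] w 85.7 f [-0.4  0.2  0.3]
shift units [-2.796  4.787  0.561] roll units -0.311
pot top [ 0.58674315 -0.19303879  0.111     ]
[  9 150 242] [ 13 133 255] [ 11 148 150]
```

Emit:
carry_out(moves=[[-0.3,0.5,0,-0.1,0],[-0.6,1,0,-0.2,0],[-0.6,1,0,-0.3,0],[-0.6,1,0,-0.3,0]])

```text
clock: 0.55
eef_pos: [0.2457, 0.3767, 0.2561]
tool_rot: [0.663, 0.749, -0.001, 0.001]
ft_force: [0.7, 0.3, -1.1]
grip_width: 0.0428
```

Emit:
carry_out(moves=[[-0.5,0.3,0.0,0,0],[-1,0.6,0.1,0,-0.2],[-1,0.6,0.2,0,-0.2],[-1,0.6,0.2,0,-0.2]])

```text
clock: 0.95
eef_pos: [0.3164, 0.2849, 0.2348]
tool_rot: [0.664, 0.748, -0.002, -0.0]
ft_force: [-0.2, -0.5, 0.1]
grip_width: 0.0342
```

Emit:
carry_out(moves=[[-0.5,0.4,0.1,0,-0.2],[-1,0.8,0.2,0,-0.2],[-1,0.8,0.2,0,-0.2],[-1,0.8,0.2,0,-0.2]])

```text
clock: 1.35
eef_pos: [0.4093, 0.1967, 0.2158]
tool_rot: [0.664, 0.748, -0.0, 0.0]
ft_force: [-0.3, -0.2, 0.6]
grip_width: 0.0343
```

Emit:
carry_out(moves=[[-0.5,0.2,0.1,0,-0.2],[-1,0.4,0.2,0,-0.2],[-1,0.4,0.2,0,-0.2],[-1,0.4,0.2,0,-0.2]])

```text
clock: 1.75
eef_pos: [0.4596, 0.1036, 0.1961]
tool_rot: [0.663, 0.748, -0.0, -0.001]
ft_force: [0.0, -0.1, -0.2]
grip_width: 0.0338
```

```bash
python3 - <<'E'
from h import *
im,m=snap('wrist','w1')
plan(.5254,.043,.2,98.1)
for p in [(.5254,.043,.014),(.5425,-.0402,.014)]: print(proj(m,p))
E
```

```text
t 1.8 tcp [459.2 104.5 196.4] head 97.0 tilt 0.08 j [ 0.22  0.22 -0.18  1.17  0.    0.1 ] w 34.5 f [-0.3 -0.4 -0.4]
shift units [-0.691  0.582 -0.038] roll units -0.012
(np.float64(200.66020663987868), np.float64(249.49584508591795))
(np.float64(106.45151341034207), np.float64(256.67829247593585))
```

View pics/w1.png

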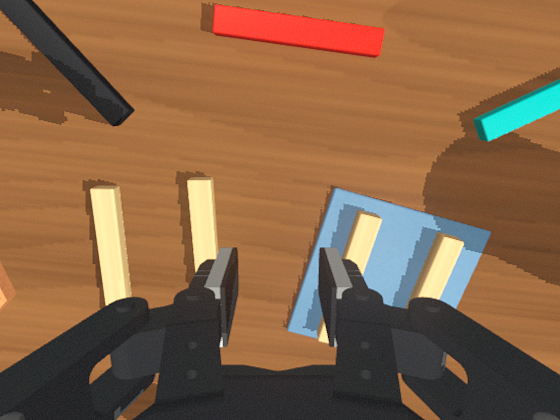

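Emit:
carry_out(moves=[[-0.35,0.3,0.3,-0.012,0],[-0.69,0.58,0.6,-0.012,0],[-0.69,0.58,0.8,-0.012,0],[-0.69,0.58,0.8,-0.012,0]])

```text
clock: 2.2
eef_pos: [0.5234, 0.0433, 0.1133]
tool_rot: [0.655, 0.756, -0.002, -0.003]
ft_force: [-1.0, 0.8, 0.0]
grip_width: 0.0429
```

```bash
python3 - <<'E'
from h import *
im,m=snap('wrist','w2')
plan(.5254,.043,.03,98.1)
print([proj(m,p) for p in [(.5254,.043,.014),(.5425,-.0402,.014)]])
hsv=cv2.cvtColor(im,cv2.COLOR_RGB2HSV)
k=cv2.inRange(hsv,(15,60,150),(32,180,255))
for v in range(20,300,25):
    c=np.where(k[v])[0]
    if len(c)==0: continue
    for s in np.split(c,np.where(np.diff(c)>3)[0]+1):
        if len(s)<8: continue
        print(v,s[0],s[-1],np.round(onz(m,s[0]-.5,v,.014)[:2]*1000,1),np.round(onz(m,s[-1]+.5,v,.014)[:2]*1000,1))
E
```

```text
t 2.25 tcp [523.8  43.8 115.2] head 98.2 tilt 0.27 j [ 0.08  0.4  -0.16  1.02  0.   -0.06] w 42.7 f [-1.1  0.2 -0.2]
shift units [-0.011  0.018  0.851] roll units 0.001
[(np.float64(276.0197663786741), np.float64(218.13359876135584)), (np.float64(142.02269974629894), np.float64(225.7980330782731))]
120 264 298 [466.8  27.2] [463.9  47.5]
145 125 157 [493.1 -52.9] [490.3 -33.4]
145 264 297 [481.3  29.1] [478.4  49.2]
170 127 158 [508.1 -51.2] [505.3 -32. ]
170 265 297 [496.1  31.7] [493.2  51.6]
195 129 166 [523.6 -49.4] [520.2 -26.2]
195 265 297 [511.6  33.8] [508.7  54. ]
195 499 532 [490.9 177.2] [487.9 198.1]
220 131 168 [539.7 -47.6] [536.3 -23.9]
220 265 296 [527.7  36. ] [524.8  56. ]
220 487 520 [507.7 174.6] [504.7 195.8]
245 133 169 [556.4 -45.6] [553.  -22.1]
245 265 296 [544.3  38.2] [541.4  58.6]
245 476 508 [525.  172.5] [522.  193.5]
270 135 170 [573.8 -43.6] [570.4 -20.3]
270 266 296 [561.6  41.2] [558.7  61.3]
270 464 496 [543.1 169.6] [540. 191.]
295 137 161 [591.8 -41.6] [589.4 -25.1]
295 266 295 [579.6  43.6] [576.7  63.5]
295 453 484 [561.8 167.3] [558.8 188.5]
```

View pics/w2.png

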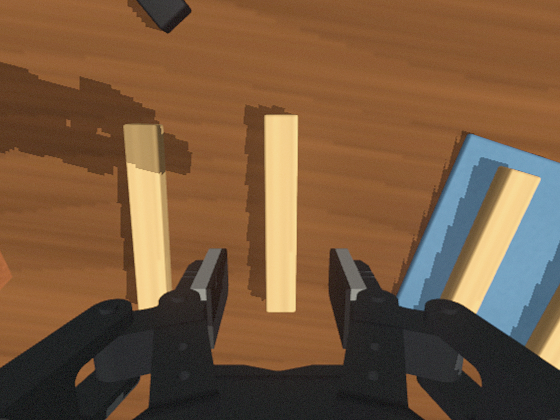

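```bash
python3 - <<'E'
from h import *
m=imaging.camera_model('wrist'); o=bot.get_obs(); R=Rotation.from_quat(o['tool_rot']).as_matrix(); p=o['eef_pos']; w=o['grip_width']/2
for d in [0,10,15,20,25,30,38]: print(d,[np.round(proj(m,p+R@np.array([s*w,y,d/1000])),0) for s in (-1,1) for y in(-.011,.011)])
im=np.load('pics/w2.npz')['im']
cv2.imwrite('pics/w2c.png',cv2.resize(im[230:400,150:420],None,fx=2.9,fy=2.9)[:,:,::-1])
E
```

```text
0 [array([216., 266.]), array([219., 321.]), array([337., 267.]), array([334., 321.])]
10 [array([221., 255.]), array([223., 306.]), array([332., 255.]), array([330., 306.])]
15 [array([223., 250.]), array([225., 300.]), array([331., 250.]), array([329., 300.])]
20 [array([224., 245.]), array([226., 294.]), array([329., 245.]), array([327., 294.])]
25 [array([226., 241.]), array([228., 288.]), array([327., 241.]), array([325., 288.])]
30 [array([228., 237.]), array([229., 282.]), array([326., 237.]), array([324., 283.])]
38 [array([230., 230.]), array([232., 274.]), array([324., 231.]), array([322., 274.])]
```

View pics/w2c.png

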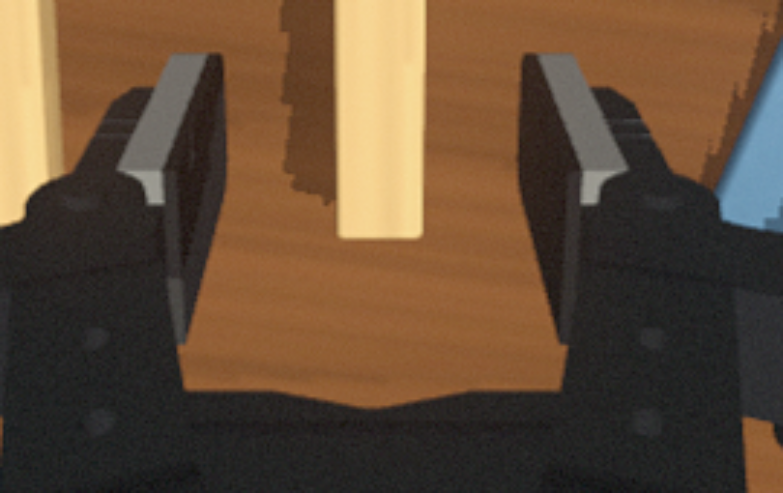

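Emit:
carry_out(moves=[[-0.01,0.02,0.3,0,-0.1],[-0.01,0.02,0.6,0,-0.1],[-0.01,0.02,0.75,0,-0.1],[-0.01,0.02,0.83,0,-0.1],[-0.01,0.02,0.87,0,-0.1],[-0.01,0.02,0.87,0,-0.1],[-0.01,0.02,0.87,0,-1],[-0.01,0.02,0.87,0,-1],[-0.01,0.02,0.87,0,-1],[-0.01,0.02,0.87,0,-1]])

```text
clock: 3.25
eef_pos: [0.5288, 0.0418, 0.0309]
tool_rot: [0.655, 0.755, 0.001, 0.001]
ft_force: [-1.3, 1.6, 6.7]
grip_width: 0.0181
```

```bash
python3 - <<'E'
from h import *
plan(.5058,.2178,.1,170.6)
im,m=snap('wrist','w3')
E
```

```text
t 3.25 tcp [528.8  41.8  30.9] head 98.1 tilt 0.16 j [ 0.08  0.5  -0.25  0.82  0.   -0.06] w 18.1 f [-1.3  1.6  6.7]
shift units [ 1.776  0.022 -0.69 ] roll units -0.806
```

View pics/w3.png

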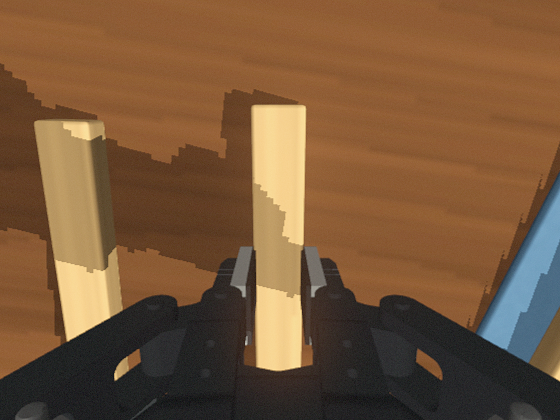

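Emit:
carry_out(moves=[[0,0,-0.2,0,-1],[0,0,-0.5,0,-1],[0.2,0,-0.8,-0.05,-1],[0.4,0,-0.8,-0.1,-1],[0.7,0,-0.8,-0.2,-1],[1,0,-0.8,-0.3,-1],[1,0,-0.8,-0.4,-1],[1,0,-0.8,-0.5,-1],[1,0,-0.8,-0.6,-1],[1,0,-0.8,-0.7,-1],[1,0,-0.8,-0.806,-1],[1,0,-0.8,-0.806,-1]])

```text
clock: 4.5
eef_pos: [0.5139, 0.1404, 0.1097]
tool_rot: [0.08, 0.997, 0.0, 0.0]
ft_force: [-0.4, 1.2, -0.3]
grip_width: 0.0182
```

```bash
python3 - <<'E'
from h import *
plan(.5063,.2208,.1,170.6)
im,m=snap('wrist','w4')
E
```

```text
t 4.5 tcp [513.9 140.4 109.7] head 170.8 tilt 0.04 j [ 0.27  0.41 -0.15  1.   -0.   -1.14] w 18.2 f [-0.4  1.2 -0.3]
shift units [0.203 0.782 0.097] roll units 0.003
```

View pics/w4.png

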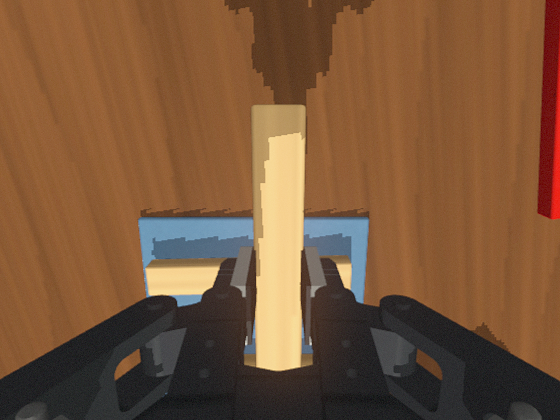

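Emit:
carry_out(moves=[[0.1,0.4,0,0,-1],[0.2,0.78,0,0,-1],[0.2,0.78,0.1,0,-1],[0.2,0.78,0.1,0,-1],[0.2,0.78,0.1,0,-1]])

```text
clock: 5.05
eef_pos: [0.5062, 0.2198, 0.099]
tool_rot: [0.082, 0.997, -0.001, -0.001]
ft_force: [-0.4, -0.9, -1.4]
grip_width: 0.0184
```

```bash
python3 - <<'E'
from h import *
d=np.load('pics/w4.npz'); m={k:d[k] for k in d.files}
for p in [(140,217),(368,217)]: print(onz(m,*p,.005))
plan(.5063,.2208,.05,170.6)
im,m=snap('wrist','w5')
k=cv2.inRange(cv2.cvtColor(im,cv2.COLOR_RGB2HSV),(100,90,60),(118,255,255))
for v in range(60,300,20):
    c=np.where(k[v])[0]
    if len(c): print(v,c[0],c[-1],np.round(onz(m,c[0]-.5,v,.005)[:2]*1000,1),np.round(onz(m,c[-1]+.5,v,.005)[:2]*1000,1))
E
```

```text
[0.60246778 0.12990738 0.005     ]
[0.45736599 0.1531313  0.005     ]
t 5.05 tcp [506.2 219.8  99. ] head 170.6 tilt 0.09 j [ 0.41  0.46 -0.11  1.   -0.   -1.  ] w 18.4 f [-0.4 -0.9 -1.4]
shift units [-0.    0.01  0.49] roll units -0.0
100 81 345 [604.7 133.8] [457.5 158.1]
120 84 343 [606.3 144.7] [459.9 168.8]
140 87 342 [608.1 155.8] [461.8 180. ]
160 326 342 [473.  189.9] [463.1 191.5]
180 184 341 [558.1 188. ] [465.1 203.3]
200 96 340 [613.5 191.3] [467.1 215.5]
220 99 339 [615.4 203.9] [469.3 228.1]
240 102 338 [617.4 216.9] [471.4 241. ]
260 105 337 [619.4 230.2] [473.7 254.3]
```

View pics/w5.png

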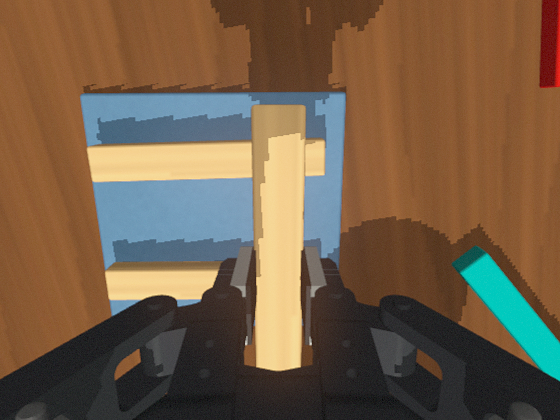

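Emit:
carry_out(moves=[[0,0.01,0.2,0,-1],[0,0.01,0.35,0,-1],[0,0.01,0.43,0,-1],[0,0.01,0.46,0,-1],[0,0.01,0.48,0,-1],[0,0.01,0.485,0,-1],[0,0.01,0.485,0,-1]])

```text
clock: 5.8
eef_pos: [0.5073, 0.2218, 0.0514]
tool_rot: [0.082, 0.997, 0.0, 0.0]
ft_force: [-1.0, -0.4, -0.6]
grip_width: 0.0178
```

Emit:
carry_out(moves=[[0,0,0,0,-0.8],[0,0,0,0,-0.6],[0,0,0,0,-0.4],[0,0,0,0,-0.3],[0,0,-0.1,0,-0.3],[0,0,-0.3,0,-0.3],[0,0,-0.6,0,-0.3],[0,0,-0.8,0,-0.3],[0,0,-0.8,0,-0.3]])

```text
clock: 6.7
eef_pos: [0.5092, 0.2227, 0.135]
tool_rot: [0.082, 0.997, 0.002, 0.003]
ft_force: [0.0, 0.4, 0.2]
grip_width: 0.0295
```

```bash
python3 - <<'E'
from h import *
plan(.545,-.040,.13,96.5)
im,m=snap('wrist','w6')
E
```

```text
t 6.7 tcp [509.2 222.7 135. ] head 170.6 tilt 0.45 j [ 0.41  0.42 -0.06  1.08  0.   -1.  ] w 29.5 f [0.  0.4 0.2]
shift units [-0.78  -2.534  0.044] roll units 0.824
```

View pics/w6.png

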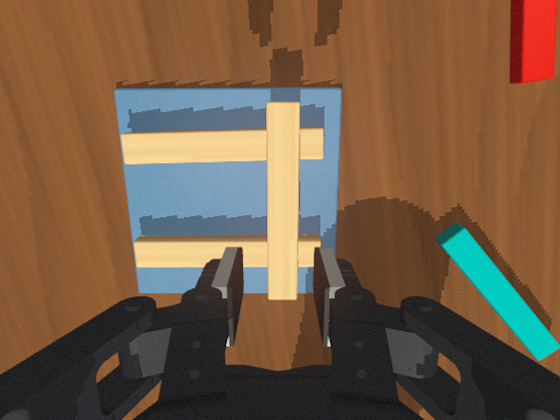

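```bash
python3 - <<'E'
from h import *
d=np.load('pics/w6.npz'); m={k:d[k] for k in d.files}
c=np.array([onz(m,*p,.005)[:2] for p in [(115,88),(342,86),(336,294),(139,294)]]); print(c)
t=c.mean(0); print('tile',t)
a=np.radians(-9.4); u=np.array([np.cos(a),np.sin(a)]); w=np.array([-u[1],u[0]])
for p in [(283,101),(282.5,299)]:
    q=onz(m,*p,.033)[:2]; print(q,(q-t)@u,(q-t)@w)
for e in [(c[0]+c[1])/2,(c[2]+c[3])/2]: print((e-t)@w)
E
```

```text
[[0.60310285 0.13028084]
 [0.45664567 0.15305744]
 [0.47848629 0.3025168 ]
 [0.62726479 0.27869434]]
tile [0.5413749  0.21613736]
[0.49620387 0.15616708] -0.03476977967420313 -0.06654260887277681
[0.51701291 0.28406736] -0.03512959709824332 0.06303890527232257
-0.07534662334060296
0.07534662334060298
```

Emit:
carry_out(moves=[[0,-0.4,0,0.1,0.0],[-0.2,-0.8,0,0.2,0.0],[-0.3,-1,0,0.3,0.0],[-0.3,-1,0,0.4,0.0],[-0.3,-1,0,0.5,0.0],[-0.3,-1,0,0.6,0.0],[-0.3,-1,0,0.7,0.0],[-0.3,-1,0,0.824,0.0],[-0.3,-1,0,0.824,0.0]])

```text
clock: 7.65
eef_pos: [0.5191, 0.1178, 0.1294]
tool_rot: [0.668, 0.744, -0.001, -0.001]
ft_force: [-0.1, -0.9, 1.4]
grip_width: 0.0425
```

```bash
python3 - <<'E'
from h import *
plan(.543,-.0395,.12,96.5)
E
```

```text
t 7.65 tcp [519.1 117.8 129.4] head 96.2 tilt 0.16 j [ 0.22  0.39 -0.12  1.06 -0.    0.12] w 42.5 f [-0.1 -0.9  1.4]
shift units [-1.59   0.068  0.094] roll units -0.003
```

Emit:
carry_out(moves=[[-0.5,0,0,0,0],[-1,0,0,0,0],[-1,0,0,0,0]])

```text
clock: 7.95
eef_pos: [0.5309, 0.0137, 0.1296]
tool_rot: [0.669, 0.744, -0.002, -0.0]
ft_force: [0.3, 0.6, 0.0]
grip_width: 0.0427
```

Emit:
carry_out(moves=[[-0.4,0.05,0.1,0,0],[-0.58,0.07,0.1,0,0],[-0.58,0.07,0.1,0,0],[-0.58,0.07,0.1,0,0]])

```text
clock: 8.35
eef_pos: [0.5442, -0.0378, 0.1199]
tool_rot: [0.666, 0.746, -0.0, -0.001]
ft_force: [0.3, 0.1, -0.6]
grip_width: 0.0427
```

```bash
python3 - <<'E'
from h import *
plan(.543,-.0395,.03,96.5)
im,m=snap('wrist','w7')
hsv=cv2.cvtColor(im,cv2.COLOR_RGB2HSV)
print([proj(m,np.array([.543,-.0395,.014]))])
E
```

```text
t 8.35 tcp [544.2 -37.8 119.9] head 96.4 tilt 0.13 j [-0.07  0.43 -0.1   1.05  0.   -0.18] w 42.7 f [ 0.3  0.1 -0.6]
shift units [-0.016 -0.012  0.899] roll units -0.001
[(np.float64(274.60135634488347), np.float64(209.54697045641709))]
```

View pics/w7.png

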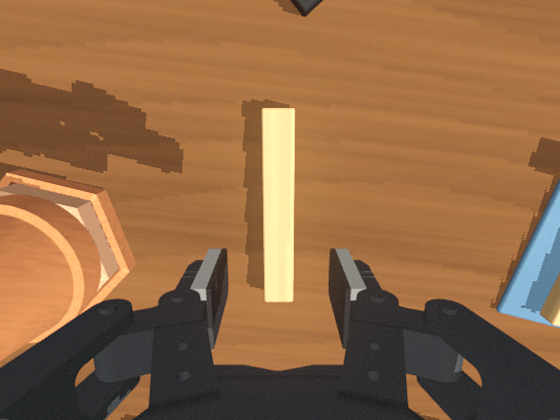

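Emit:
carry_out(moves=[[-0.01,-0.01,0.3,0,-0.1],[-0.01,-0.01,0.6,0,-0.1],[-0.01,-0.01,0.75,0,-0.1],[-0.01,-0.01,0.84,0,-0.1],[-0.01,-0.01,0.885,0,-0.1],[-0.01,-0.01,0.885,0,-0.1],[-0.01,-0.01,0.885,0,-1],[-0.01,-0.01,0.885,0,-1],[-0.01,-0.01,0.885,0,-1],[-0.01,-0.01,0.885,0,-1]])

```text
clock: 9.4
eef_pos: [0.545, -0.0392, 0.0336]
tool_rot: [0.666, 0.746, 0.001, 0.001]
ft_force: [-0.3, 0.6, 5.0]
grip_width: 0.0175
```

```bash
python3 - <<'E'
from h import *
plan(.575,.2065,.1,170.6)
im,m=snap('wrist','w8')
E
```

```text
t 9.4 tcp [545.  -39.2  33.6] head 96.5 tilt 0.14 j [-0.07  0.53 -0.2   0.84  0.   -0.18] w 17.5 f [-0.3  0.6  5. ]
shift units [ 2.407  0.577 -0.663] roll units -0.824
```

View pics/w8.png

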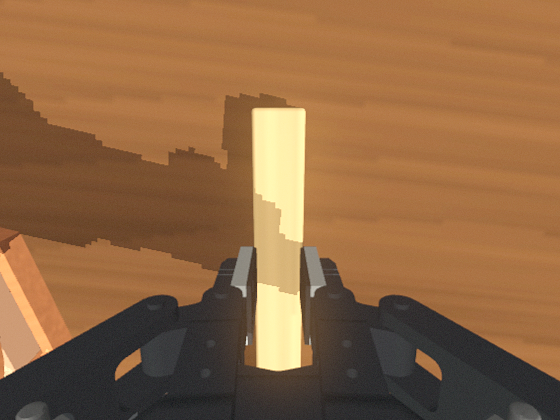

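Emit:
carry_out(moves=[[0,0,-0.2,0,-1],[0,0,-0.5,0,-1],[0.2,0,-0.8,-0.1,-1],[0.4,0,-0.8,-0.2,-1],[0.7,0.2,-0.8,-0.3,-1],[1,0.4,-0.8,-0.4,-1],[1,0.5,-0.8,-0.5,-1],[1,0.5,-0.8,-0.6,-1],[1,0.5,-0.8,-0.7,-1],[1,0.5,-0.8,-0.8,-1],[1,0.5,-0.8,-0.824,-1],[1,0.5,-0.8,-0.824,-1]])

```text
clock: 10.65
eef_pos: [0.5823, 0.0657, 0.1121]
tool_rot: [0.082, 0.997, -0.0, -0.0]
ft_force: [0.3, 1.0, 0.0]
grip_width: 0.0176
```

```bash
python3 - <<'E'
from h import *
plan(.576,.211,.11,170.6)
E
```

```text
t 10.65 tcp [582.3  65.7 112.1] head 170.6 tilt 0.02 j [ 0.11  0.5   0.01  1.07 -0.   -1.29] w 17.6 f [0.3 1.  0. ]
shift units [0.299 1.424 0.021] roll units 0.0
```

Emit:
carry_out(moves=[[0.1,0.4,0,0,-1],[0.2,0.8,0,0,-1],[0.3,1,0,0,-1],[0.3,1,0,0,-1]])

```text
clock: 11.05
eef_pos: [0.5682, 0.1722, 0.1122]
tool_rot: [0.08, 0.997, 0.0, -0.0]
ft_force: [0.6, 0.4, -0.1]
grip_width: 0.0178
```

Emit:
carry_out(moves=[[0,0.3,0,0,-1],[0,0.42,0,0,-1],[0,0.42,0,0,-1],[0,0.42,0,0,-1]])

```text
clock: 11.45
eef_pos: [0.5758, 0.2098, 0.112]
tool_rot: [0.082, 0.997, -0.001, -0.0]
ft_force: [-0.4, -0.9, -0.1]
grip_width: 0.0174
```

```bash
python3 - <<'E'
from h import *
plan(.576,.211,.053,170.6)
im,m=snap('wrist','w9')
E
```

```text
t 11.45 tcp [575.8 209.8 112. ] head 170.6 tilt 0.07 j [ 0.35  0.55  0.09  1.11 -0.   -1.06] w 17.4 f [-0.4 -0.9 -0.1]
shift units [-0.     0.013  0.59 ] roll units -0.0
```

View pics/w9.png

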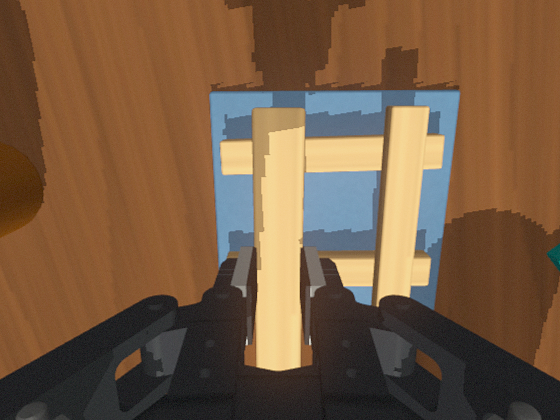

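Emit:
carry_out(moves=[[0,0.01,0.25,0,-1],[0,0.01,0.42,0,-1],[0,0.01,0.52,0,-1],[0,0.01,0.56,0,-1],[0,0.01,0.58,0,-1],[0,0.01,0.585,0,-1],[0,0.01,0.585,0,-1],[0,0.01,0.585,0,-0.8],[0,0.01,0.585,0,-0.6],[0,0.01,0.585,0,-0.4],[0,0.01,0.585,0,-0.3],[0,0.01,0.5,0,-0.3],[0,0.01,0.3,0,-0.3],[0,0.01,0,0,-0.3],[0,0.01,-0.3,0,-0.3],[0,0.01,-0.3,0,-0.3]])

```text
clock: 13.1
eef_pos: [0.5792, 0.2129, 0.1483]
tool_rot: [0.082, 0.997, 0.002, 0.005]
ft_force: [1.1, 1.0, 0.8]
grip_width: 0.0301
```

```bash
python3 - <<'E'
from h import *
plan(.584,-.19,.2)
im,m=snap('wrist','w10')
E
```

```text
t 13.1 tcp [579.2 212.9 148.3] head 170.6 tilt 0.59 j [ 0.35  0.53  0.14  1.18 -0.   -1.06] w 30.1 f [1.1 1.  0.8]
shift units [-0.707 -3.965 -0.53 ] roll units None
```

View pics/w10.png

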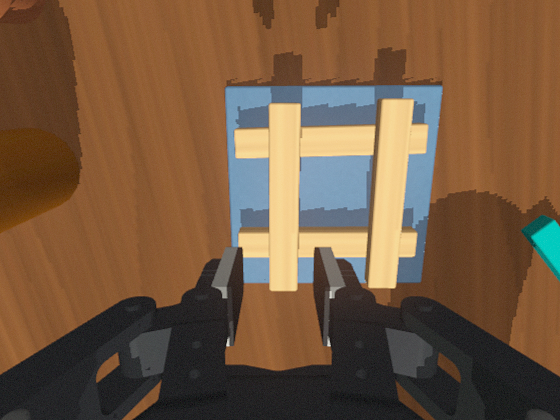

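Emit:
carry_out(moves=[[-0.1,-0.5,-0.3,0.1,1],[-0.2,-1,-0.5,0.2,1],[-0.2,-1,-0.5,0.3,1],[-0.2,-1,-0.5,0.4,1],[-0.2,-1,-0.5,0.5,1],[-0.2,-1,-0.5,0.6,1],[-0.2,-1,-0.5,0.6,1]])

```text
clock: 13.85
eef_pos: [0.5789, 0.1095, 0.1913]
tool_rot: [0.527, 0.85, -0.001, -0.001]
ft_force: [-0.1, -0.2, 0.7]
grip_width: 0.0854
```

```bash
python3 - <<'E'
from h import *
plan(.584,-.19,.2,60)
E
```

```text
t 13.85 tcp [578.9 109.5 191.3] head 116.4 tilt 0.12 j [ 0.19  0.45  0.14  1.26  0.   -0.27] w 85.4 f [-0.1 -0.2  0.7]
shift units [-2.705 -1.287 -0.086] roll units 0.627
```

Emit:
carry_out(moves=[[-0.5,-0.22,-0.1,0.1,1],[-1,-0.45,-0.1,0.2,1],[-1,-0.45,-0.1,0.3,1],[-1,-0.45,-0.1,0.3,1]])

```text
clock: 14.25
eef_pos: [0.5836, -0.0019, 0.2015]
tool_rot: [0.711, 0.703, -0.001, -0.001]
ft_force: [-0.9, 0.4, 0.4]
grip_width: 0.0851
```

Emit:
carry_out(moves=[[-0.5,0,0,0.1,1],[-1,0,0,0.2,1],[-1,0,0,0.3,1],[-1,0,0,0.33,1],[-1,0,0,0.33,1]])

```text
clock: 14.75
eef_pos: [0.5832, -0.0989, 0.2015]
tool_rot: [0.866, 0.501, -0.0, -0.001]
ft_force: [-0.1, -0.3, -0.2]
grip_width: 0.0852
```

```bash
python3 - <<'E'
from h import *
plan(.584,-.19,.2,60)
im,m=snap('wrist','w11')
im,m=snap('top','t1')
E
```

```text
t 14.75 tcp [583.2 -98.9 201.5] head 60.1 tilt 0.1 j [-0.17  0.45  0.16  1.28  0.    0.35] w 85.2 f [-0.1 -0.3 -0.2]
shift units [-0.786  0.461  0.015] roll units 0.001
```

View pics/w11.png

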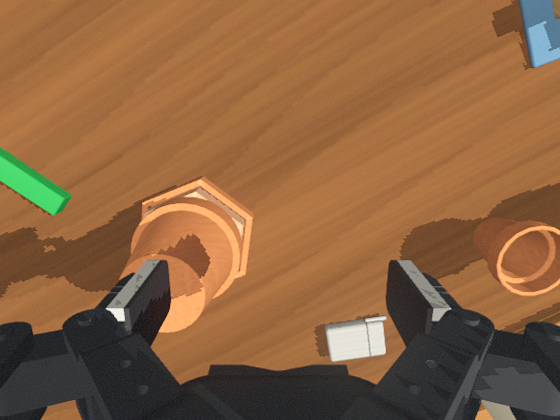

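View pics/t1.png

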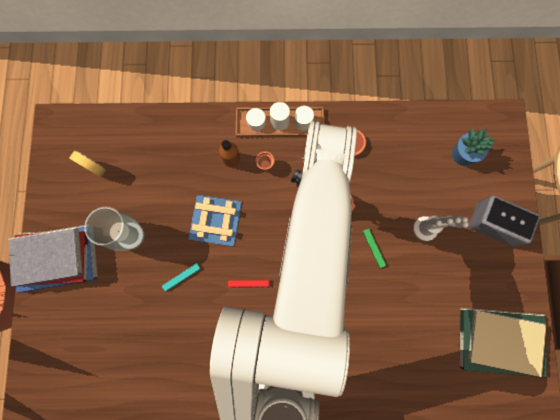

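Emit:
carry_out(moves=[[-0.4,0.3,-0.1,0,1],[-0.79,0.6,-0.2,0,1],[-0.79,0.8,-0.2,0,1],[-0.79,0.8,-0.2,0,1],[-0.79,0.8,-0.2,0,1]])

```text
clock: 15.35
eef_pos: [0.613, -0.2071, 0.2214]
tool_rot: [0.866, 0.5, -0.0, -0.001]
ft_force: [-0.2, 0.3, 0.8]
grip_width: 0.0854
```

```bash
python3 - <<'E'
from h import *
plan(.584,-.19,.2,60)
im,m=snap('wrist','w12')
print(proj(m,(.584,-.19,.111)))
E
```

```text
t 15.35 tcp [ 613.  -207.1  221.4] head 60.1 tilt 0.11 j [-0.33  0.56  0.39  1.4   0.    0.2 ] w 85.4 f [-0.2  0.3  0.8]
shift units [ 0.004 -0.336  0.215] roll units 0.001
(np.float64(277.5219652361511), np.float64(159.0347041041248))
```

View pics/w12.png

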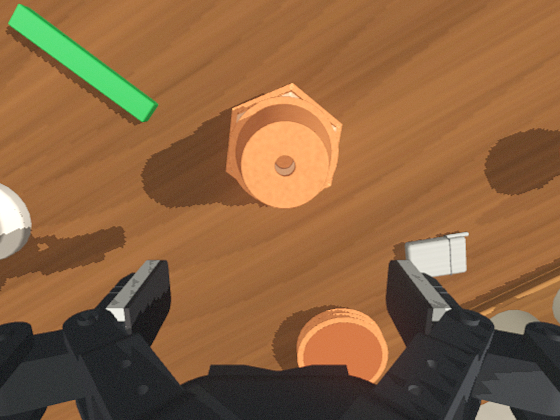

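```bash
python3 - <<'E'
from h import *
d=np.load('pics/w12.npz'); m={k:d[k] for k in d.files}; im=d['im']
c=cv2.resize(im[70:220,200:370],None,fx=4,fy=4,interpolation=cv2.INTER_CUBIC); cv2.imwrite('pics/w12c.png',c[:,:,::-1])
print(onz(m,285.5,164,.111))
t=np.load('pics/top0.npz'); c=cv2.resize(t['im'][180:230,315:365],None,fx=11,fy=11,interpolation=cv2.INTER_CUBIC); cv2.imwrite('pics/t0c.png',c[:,:,::-1])
t=np.load('pics/side0.npz'); c=cv2.resize(t['im'][225:290,280:335],None,fx=9,fy=9,interpolation=cv2.INTER_CUBIC); cv2.imwrite('pics/s0c.png',c[:,:,::-1])
E
```

```text
[ 0.58926835 -0.1871819   0.111     ]
```

View pics/w12c.png

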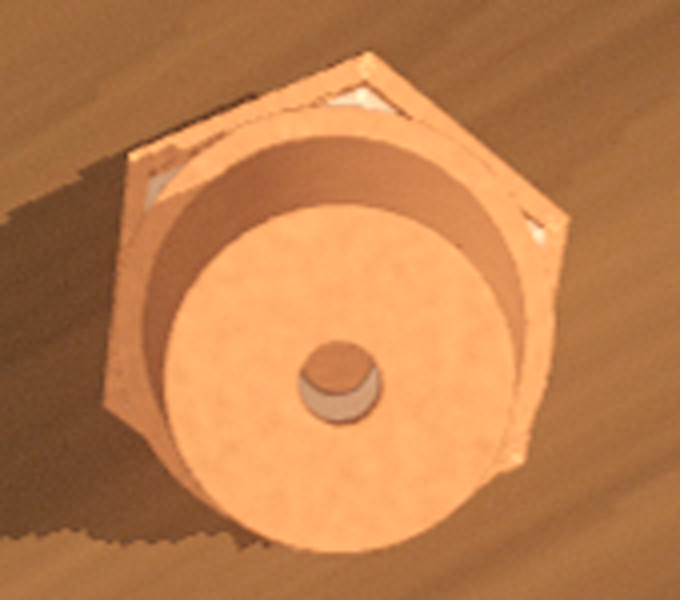

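View pics/t0c.png

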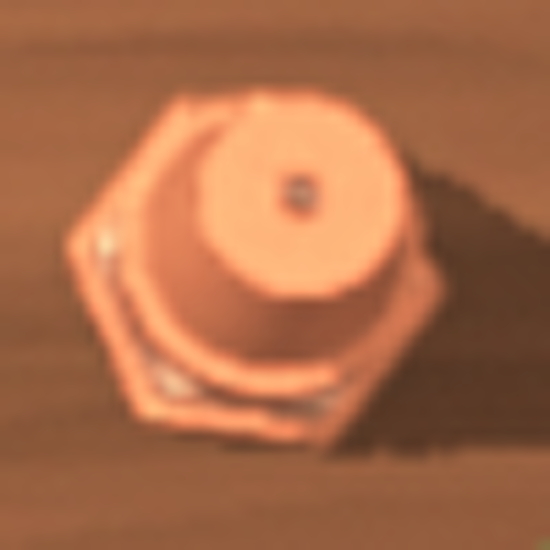

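View pics/s0c.png

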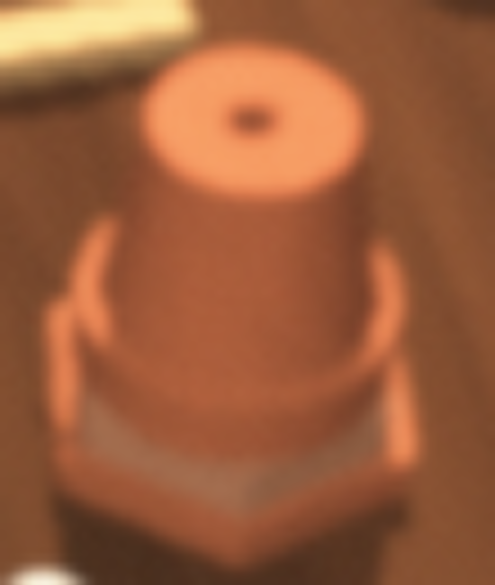

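Emit:
carry_out(moves=[[0.04,-0.2,0,0.1,1],[0.04,-0.295,0,0.2,1],[0.04,-0.295,0,0.3,1],[0.04,-0.295,0,0.4,1],[0.04,-0.295,0,0.5,1],[0.04,-0.295,0,0.6,1],[0.04,-0.295,0,0.7,1],[0.04,-0.295,0,0.8,1],[0.04,-0.295,0,0.9,1],[0.04,-0.295,0,1,1],[0.04,-0.295,0,1,1],[0.04,-0.295,0,1,1]])

```text
clock: 16.6
eef_pos: [0.5891, -0.1881, 0.2224]
tool_rot: [0.966, -0.258, -0.0, -0.0]
ft_force: [0.1, -0.4, 0.3]
grip_width: 0.085
```

```bash
python3 - <<'E'
from h import *
plan(.588,-.19,.2,-30)
im,m=snap('wrist','w13')
s=np.load('pics/side0.npz'); ms={k:s[k] for k in s.files}
print('side',onz(ms,307.9,237.7,.111))
E
```

```text
t 16.6 tcp [ 589.1 -188.1  222.4] head -29.9 tilt 0.05 j [-0.31  0.49  0.29  1.36  0.    1.78] w 85.0 f [ 0.1 -0.4  0.3]
shift units [0.    0.022 0.224] roll units 0.001
side [ 0.59184668 -0.18627355  0.111     ]
```

View pics/w13.png

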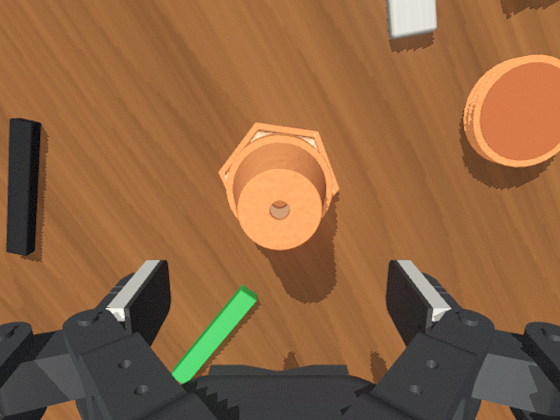

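Emit:
carry_out(moves=[[0.013,0,0.3,0,1],[0.013,0,0.6,0,1],[0.013,0,0.7,0,1],[0.013,0,0.7,0,1],[0.013,0,0.7,0,1]])

```text
clock: 17.15
eef_pos: [0.5913, -0.1904, 0.1534]
tool_rot: [0.966, -0.259, 0.001, 0.0]
ft_force: [0.4, 0.1, 0.3]
grip_width: 0.0855
```

```bash
python3 - <<'E'
from h import *
plan(.5903,-.1886,.110,-30)
im,m=snap('wrist','w14')
E
```

```text
t 17.15 tcp [ 591.3 -190.4  153.4] head -30.0 tilt 0.07 j [-0.31  0.54  0.17  1.21  0.    1.78] w 85.5 f [0.4 0.1 0.3]
shift units [-0.018 -0.011  0.434] roll units -0.0
```

View pics/w14.png

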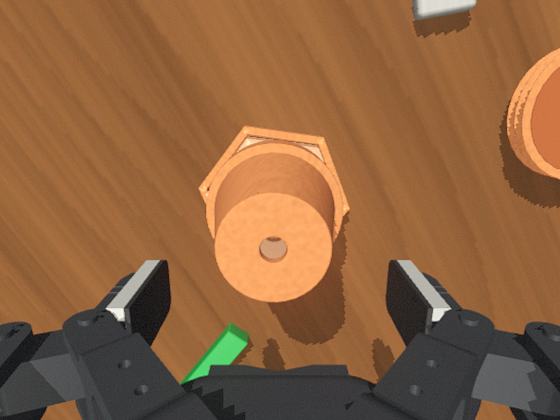

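Emit:
carry_out(moves=[[-0.02,-0.01,0.1,0,1],[-0.02,-0.01,0.25,0,1],[-0.02,-0.01,0.35,0,1],[-0.02,-0.01,0.43,0,1],[-0.02,-0.01,0.43,0,0.9],[-0.02,-0.01,0.43,0,0.8],[-0.02,-0.01,0.43,0,0.75],[-0.02,-0.01,0.43,0,0.7],[-0.02,-0.01,0.43,0,0.65]])

```text
clock: 18.1
eef_pos: [0.5899, -0.1888, 0.1098]
tool_rot: [0.966, -0.259, 0.001, 0.0]
ft_force: [-0.6, -0.6, -0.4]
grip_width: 0.0707
```

```bash
python3 - <<'E'
from h import *
plan(.5899,-.189,.110,-30)
im,m=snap('wrist','w15')
im,m=snap('side','s1')
c=cv2.resize(im[190:320,230:400],None,fx=4.5,fy=4.5,interpolation=cv2.INTER_CUBIC); cv2.imwrite('pics/s1c.png',c[:,:,::-1])
E
```

```text
t 18.1 tcp [ 589.9 -188.8  109.8] head -30.1 tilt 0.06 j [-0.31  0.57  0.11  1.11 -0.    1.79] w 70.7 f [-0.6 -0.6 -0.4]
shift units [ 0.001  0.001 -0.002] roll units -0.001
```

View pics/w15.png

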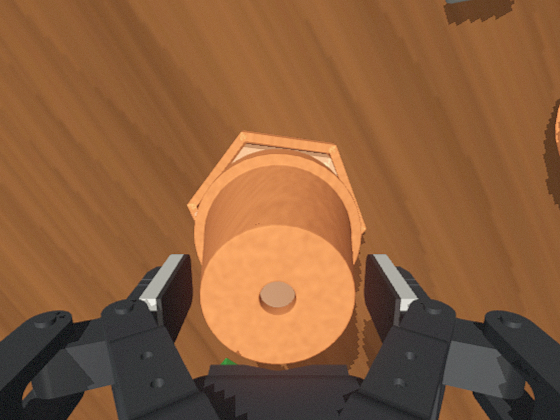

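View pics/s1c.png

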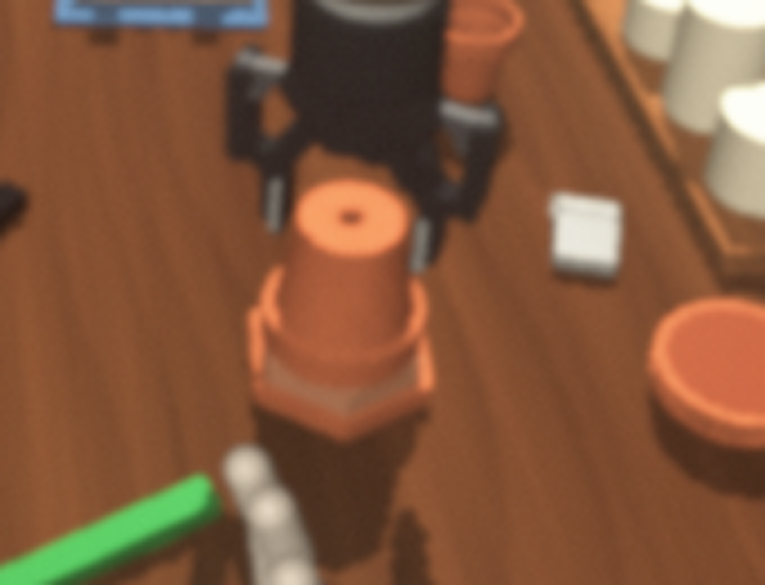

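Emit:
carry_out(moves=[[0,0,0,0,0.5],[0,0,0,0,0.4],[0,0,0,0,0.2],[0,0,0,0,-1],[0,0,0,0,-1],[0,0,0,0,-1]])

```text
clock: 18.8
eef_pos: [0.5896, -0.1887, 0.1105]
tool_rot: [0.966, -0.259, 0.0, 0.0]
ft_force: [-2.7, 1.4, 4.8]
grip_width: 0.0598
```

```bash
python3 - <<'E'
from h import *
plan(.5899,-.189,.110,-30)
im,m=snap('wrist','w16')
E
```

```text
t 18.8 tcp [ 589.6 -188.7  110.5] head -30.1 tilt 0.05 j [-0.31  0.57  0.11  1.11 -0.    1.79] w 59.8 f [-2.7  1.4  4.8]
shift units [0.004 0.001 0.005] roll units -0.001
```

View pics/w16.png

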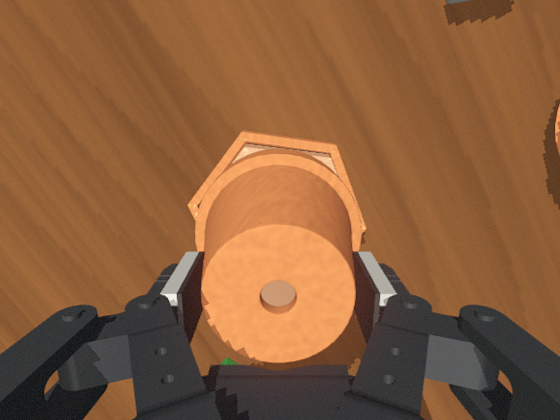

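Emit:
carry_out(moves=[[0,0,0,-0.05,-1],[0,0,-0.004,-0.1,-1],[0,0,-0.01,-0.15,-1],[0,0,-0.016,-0.2,-1],[0,0,-0.022,-0.25,-1],[0,0,-0.028,-0.3,-1],[0,0,-0.034,-0.35,-1],[0,0,-0.04,-0.4,-1]])

```text
clock: 19.65
eef_pos: [0.5893, -0.1886, 0.1126]
tool_rot: [0.999, 0.053, -0.0, -0.0]
ft_force: [1.3, 0.4, -2.3]
grip_width: 0.0597
```

```bash
python3 - <<'E'
from h import *
plan(.5899,-.189,.110,-30)
im,m=snap('wrist','w17')
im,m=snap('side','s2')
c=cv2.resize(im[190:320,230:400],None,fx=4.5,fy=4.5,interpolation=cv2.INTER_CUBIC); cv2.imwrite('pics/s2c.png',c[:,:,::-1])
E
```

```text
t 19.65 tcp [ 589.3 -188.6  112.6] head 6.1 tilt 0.05 j [-0.31  0.56  0.11  1.12  0.    1.15] w 59.7 f [ 1.3  0.4 -2.3]
shift units [0.005 0.005 0.026] roll units 0.401
```

View pics/w17.png

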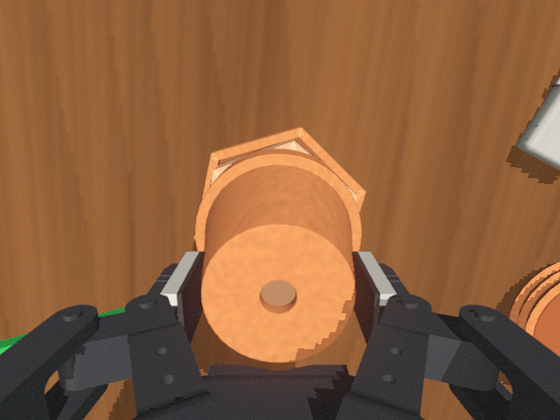

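View pics/s2c.png

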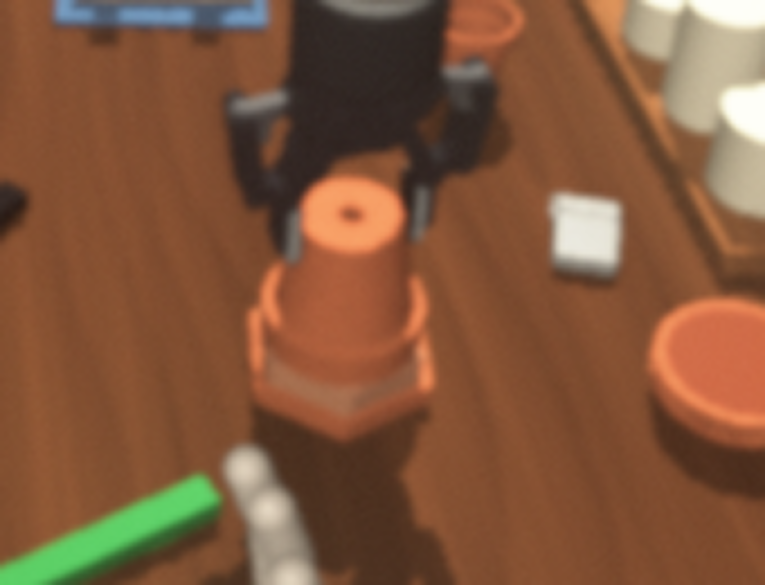

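Emit:
carry_out(moves=[[0,0,-0.004,-0.05,-1],[0,0,-0.01,-0.1,-1],[0,0,-0.016,-0.15,-1],[0,0,-0.022,-0.2,-1],[0,0,-0.028,-0.25,-1],[0,0,-0.034,-0.3,-1],[0,0,-0.04,-0.35,-1],[0,0,-0.046,-0.4,-1],[0,0,-0.052,-0.45,-1],[0,0,-0.058,-0.5,-1],[0,0,-0.064,-0.55,-1],[0,0,-0.07,-0.6,-1],[0,0,-0.078,-0.65,-1],[0,0,-0.086,-0.7,-1],[0,0,-0.095,-0.75,-1],[0,0,-0.105,-0.8,-1],[0,0,-0.115,-0.85,-1]])

```text
clock: 21.45
eef_pos: [0.5891, -0.1886, 0.1242]
tool_rot: [0.752, 0.659, -0.0, -0.001]
ft_force: [-0.5, 0.3, -3.0]
grip_width: 0.0595
```

```bash
python3 - <<'E'
from h import *
plan(.5899,-.189,.110,-30)
im,m=snap('wrist','w18')
im,m=snap('side','s3')
c=cv2.resize(im[190:320,230:400],None,fx=4.5,fy=4.5,interpolation=cv2.INTER_CUBIC); cv2.imwrite('pics/s3c.png',c[:,:,::-1])
E
```

```text
t 21.45 tcp [ 589.1 -188.6  124.2] head 82.5 tilt 0.08 j [-0.31  0.56  0.13  1.14 -0.   -0.18] w 59.5 f [-0.5  0.3 -3. ]
shift units [-0.003  0.009  0.142] roll units 1.25
```

View pics/w18.png

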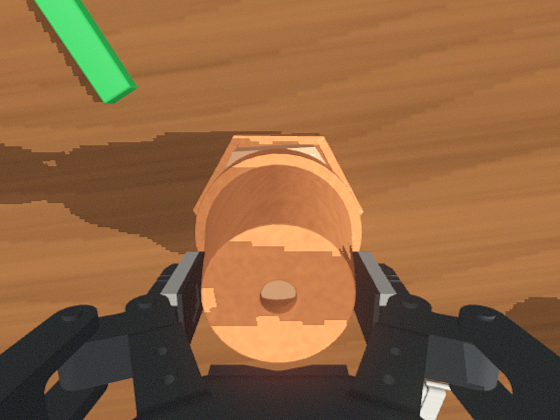

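View pics/s3c.png

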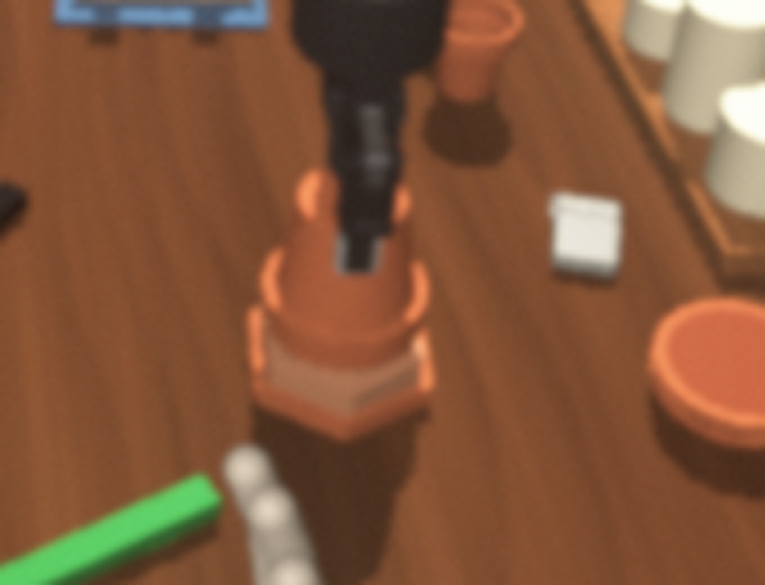

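Emit:
carry_out(moves=[[0,0,-0.02,-0.03,-1],[0,0,-0.05,-0.06,-1],[0,0,-0.1,-0.06,-1],[0,0,-0.16,-0.06,-1],[0,0,-0.24,-0.06,-1],[0,0,-0.34,-0.06,-1],[0,0,-0.46,-0.06,-1],[0,0,-0.6,-0.06,-1],[0,0,-0.74,-0.06,-1],[0,0,-0.87,-0.06,-1],[0,0,-0.96,-0.06,-1],[0,0,-1,-0.06,-1],[0,0,-1,-0.06,-1],[0,0,-1,-0.06,-1],[0,0,-1,-0.06,-1]])

```text
clock: 23.05
eef_pos: [0.5891, -0.1886, 0.2239]
tool_rot: [0.72, 0.694, -0.0, -0.001]
ft_force: [-0.1, 0.1, -2.2]
grip_width: 0.0596
```

```bash
python3 - <<'E'
from h import *
plan(.5413,.2145,.22)
im,m=snap('wrist','w19')
im,m=snap('side','s4')
c=cv2.resize(im[150:320,220:400],None,fx=4,fy=3.5,interpolation=cv2.INTER_CUBIC); cv2.imwrite('pics/s4c.png',c[:,:,::-1])
E
```

```text
t 23.05 tcp [ 589.1 -188.6  223.9] head 87.8 tilt 0.1 j [-0.31  0.49  0.29  1.37  0.   -0.27] w 59.6 f [-0.1  0.1 -2.2]
shift units [ 4.01  -0.63   0.042] roll units None
```

View pics/s4c.png

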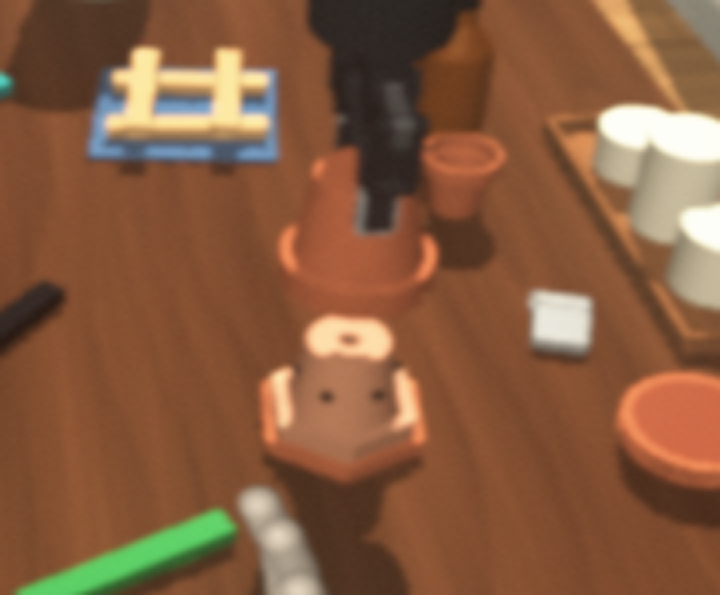

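View pics/w19.png

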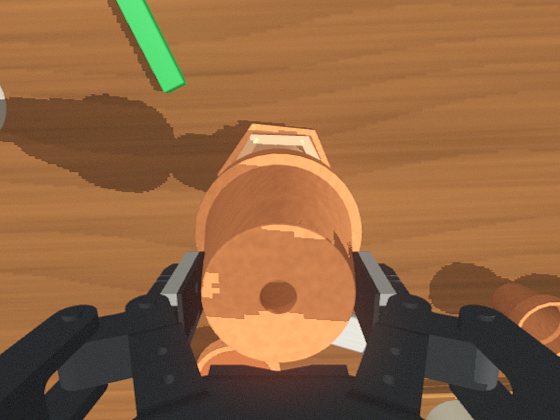

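Emit:
carry_out(moves=[[0.1,0,0,0,-1],[0.3,-0.05,0,0,-1],[0.6,-0.1,0,0,-1],[0.9,-0.15,0,0,-1],[1,-0.16,0,0,-1]])

```text
clock: 23.65
eef_pos: [0.5767, -0.0849, 0.2248]
tool_rot: [0.719, 0.695, 0.0, -0.001]
ft_force: [0.4, -0.2, -1.9]
grip_width: 0.0598
```

Emit:
carry_out(moves=[[0.3,-0.05,0,0,-1],[0.6,-0.1,0,0,-1],[0.9,-0.15,0,0,-1],[1,-0.16,0,0,-1]])

```text
clock: 24.05
eef_pos: [0.5646, 0.0151, 0.2249]
tool_rot: [0.719, 0.695, 0.0, -0.0]
ft_force: [0.5, -0.4, -1.9]
grip_width: 0.0596
```

Emit:
carry_out(moves=[[0.3,-0.05,0,0,-1],[0.6,-0.1,0,0,-1],[0.9,-0.15,0,0,-1],[1,-0.16,0,0,-1]])

```text
clock: 24.45
eef_pos: [0.5527, 0.1151, 0.2248]
tool_rot: [0.719, 0.695, 0.0, -0.0]
ft_force: [0.6, -0.4, -1.9]
grip_width: 0.0595
```

Emit:
carry_out(moves=[[0.3,-0.05,0,0,-1],[0.6,-0.1,0,0,-1],[0.9,-0.15,0,0,-1],[1,-0.16,0,0,-1],[1,-0.16,0,0,-1],[1,-0.16,0,0,-1]])

```text
clock: 25.05
eef_pos: [0.541, 0.2124, 0.2246]
tool_rot: [0.721, 0.693, -0.0, 0.0]
ft_force: [-0.3, -0.1, -3.1]
grip_width: 0.0594
```

```bash
python3 - <<'E'
from h import *
plan(.5415,.2145,.13)
im,m=snap('wrist','w20')
im,m=snap('side','s5')
c=cv2.resize(im[100:270,200:380],None,fx=4,fy=3.5,interpolation=cv2.INTER_CUBIC); cv2.imwrite('pics/s5c.png',c[:,:,::-1])
E
```

```text
t 25.05 tcp [541.  212.4 224.6] head 87.8 tilt 0.07 j [ 0.37  0.42  0.17  1.33 -0.    0.41] w 59.4 f [-0.3 -0.1 -3.1]
shift units [0.022 0.005 0.946] roll units None
```

View pics/w20.png

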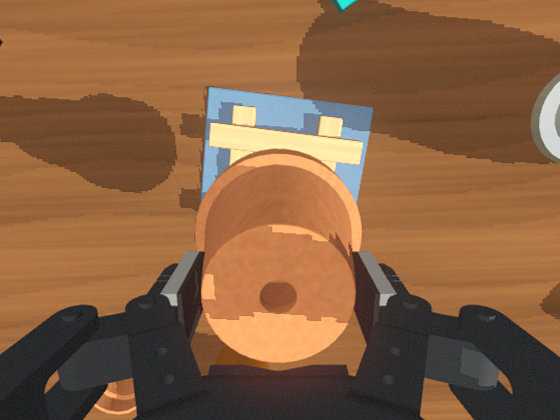

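View pics/s5c.png

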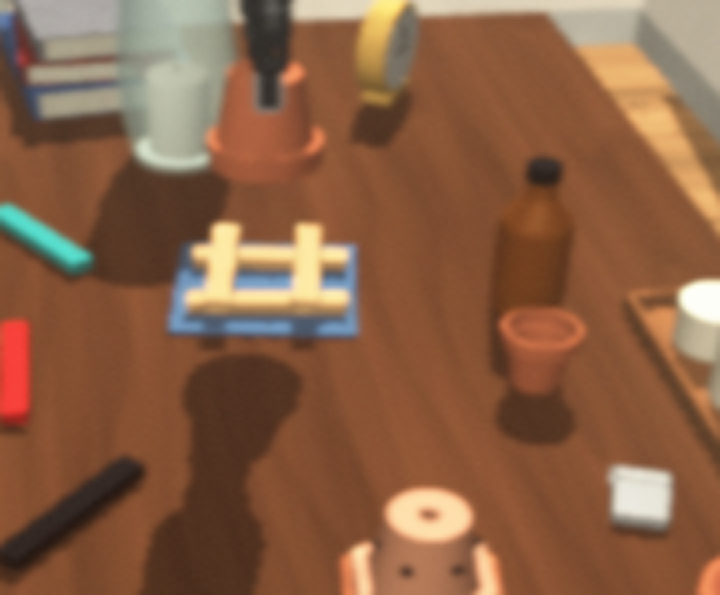

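Emit:
carry_out(moves=[[0.02,0.005,0.1,0,-1],[0.02,0.005,0.25,0,-1],[0.02,0.005,0.4,0,-1],[0.02,0.005,0.55,0,-1],[0.02,0.005,0.68,0,-1],[0.02,0.005,0.8,0,-1],[0.02,0.005,0.88,0,-1],[0.02,0.005,0.94,0,-1],[0.02,0.005,0.97,0,-1],[0.02,0.005,0.97,0,-1],[0.02,0.005,0.97,0,-1]])

```text
clock: 26.25
eef_pos: [0.5416, 0.2156, 0.1283]
tool_rot: [0.72, 0.694, 0.0, 0.0]
ft_force: [-0.4, -0.9, -1.9]
grip_width: 0.0595
```

```bash
python3 - <<'E'
from h import *
plan(.5415,.2145,.1165)
im,m=snap('side','s6')
c=cv2.resize(im[130:230,210:330],None,fx=6,fy=6,interpolation=cv2.INTER_CUBIC); cv2.imwrite('pics/s6c.png',c[:,:,::-1])
E
```

```text
t 26.25 tcp [541.6 215.6 128.3] head 87.8 tilt 0.06 j [ 0.38  0.48  0.02  1.1  -0.    0.42] w 59.5 f [-0.4 -0.9 -1.9]
shift units [-0.011 -0.001  0.118] roll units None
```

View pics/s6c.png

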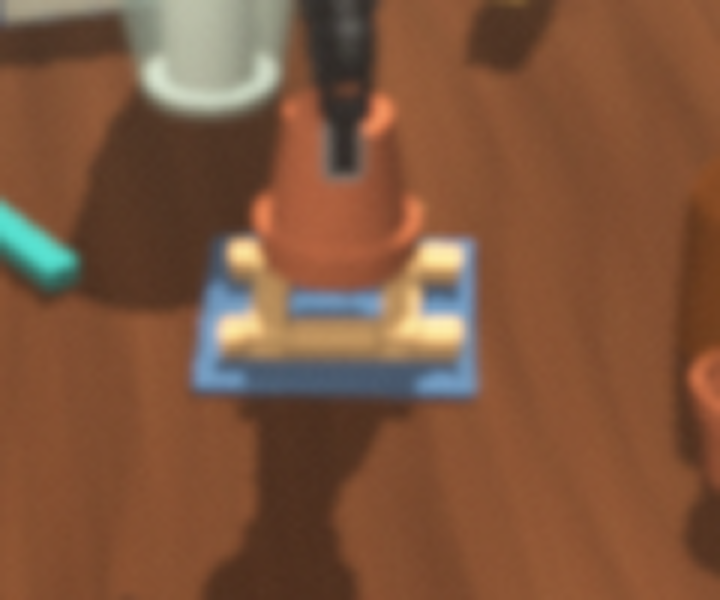

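Emit:
carry_out(moves=[[0,0,0.02,0,-1],[0,0,0.04,0,-1],[0,0,0.06,0,-1],[0,0,0.08,0,-1],[0,0,0.095,0,-1],[0,0,0.105,0,-1],[0,0,0.115,0,-1],[0,0,0.115,0,-1]])

```text
clock: 27.1
eef_pos: [0.5413, 0.2154, 0.1165]
tool_rot: [0.72, 0.694, 0.0, 0.0]
ft_force: [-1.2, -1.0, -0.4]
grip_width: 0.0596
```

Emit:
carry_out(moves=[[0,0,0.005,0,-1],[0,0,0.01,0,-1],[0,0,0.01,0,-1]])

```text
clock: 27.4
eef_pos: [0.5413, 0.2154, 0.1165]
tool_rot: [0.72, 0.694, 0.0, 0.0]
ft_force: [-3.2, -1.0, 6.3]
grip_width: 0.0592
```

Contact confirmed (z stopped, +6 N). Release gently and rise.

Emit:
carry_out(moves=[[0,0,-0.01,0,0.3],[0,0,-0.01,0,0.45],[0,0,-0.01,0,0.55],[0,0,-0.01,0,0.7],[0,0,-0.01,0,0.9],[0,0,-0.01,0,1],[0,0,-0.01,0,1],[0,0,-0.1,0,1],[0,0,-0.25,0,1],[0,0,-0.5,0,1],[0,0,-0.8,0,1],[0,0,-1,0,1],[0,0,-1,0,1]])

```text
clock: 28.7
eef_pos: [0.5434, 0.2162, 0.2199]
tool_rot: [0.72, 0.694, 0.004, 0.002]
ft_force: [0.7, 0.8, 0.7]
grip_width: 0.0851
```

```bash
python3 - <<'E'
from h import *
plan(.5415,.2145,.1165)
im,m=snap('wrist','w21')
im,m=snap('side','s7')
c=cv2.resize(im[130:230,210:330],None,fx=6,fy=6,interpolation=cv2.INTER_CUBIC); cv2.imwrite('pics/s7c.png',c[:,:,::-1])
E
```

```text
t 28.7 tcp [543.4 216.2 219.9] head 87.8 tilt 0.47 j [ 0.38  0.42  0.16  1.31 -0.    0.42] w 85.1 f [0.7 0.8 0.7]
shift units [-0.021 -0.026  1.033] roll units None
```

View pics/s7c.png

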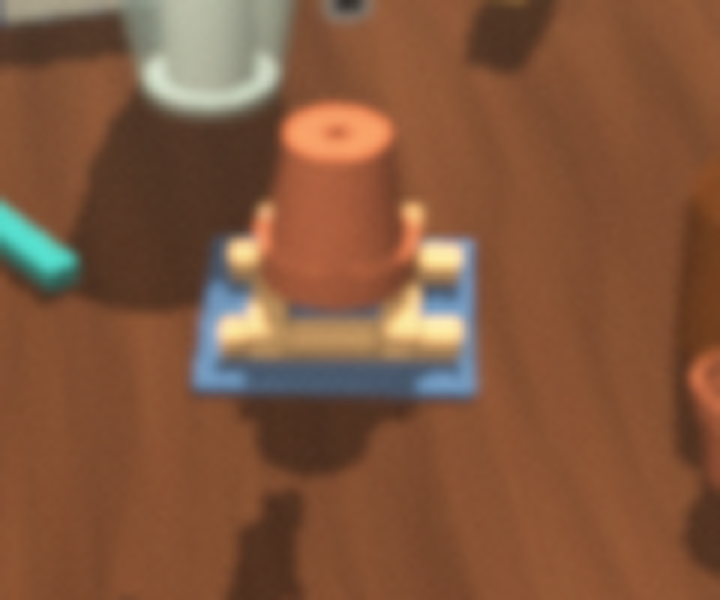

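View pics/w21.png

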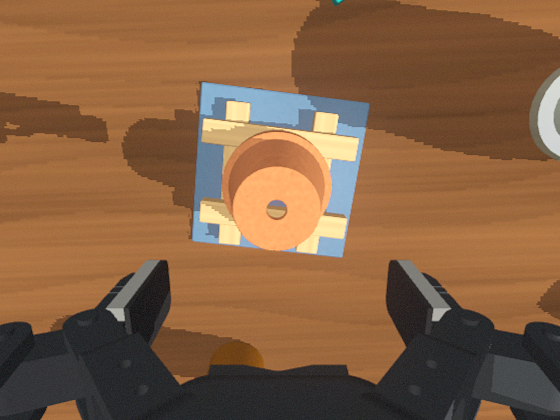

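```bash
python3 - <<'E'
from h import *
d=np.load('pics/w21.npz'); m={k:d[k] for k in d.files}
t=np.mean([onz(m,*p,.005) for p in [(202,82),(369,103),(344,257),(193,241)]],0)
p=onz(m,277,208.5,.117); print(t,p,(p-t)*1000)
s=np.load('pics/side0.npz')['im'];im=imaging.camera('side')
c=cv2.resize(np.hstack([im[200:320,250:400]]),None,fx=5,fy=5); cv2.imwrite('pics/fin.png',c[:,:,::-1])
E
```

```text
[0.54254963 0.21675473 0.005     ] [0.54133095 0.21661377 0.117     ] [ -1.21867829  -0.14096407 112.        ]
```

View pics/fin.png

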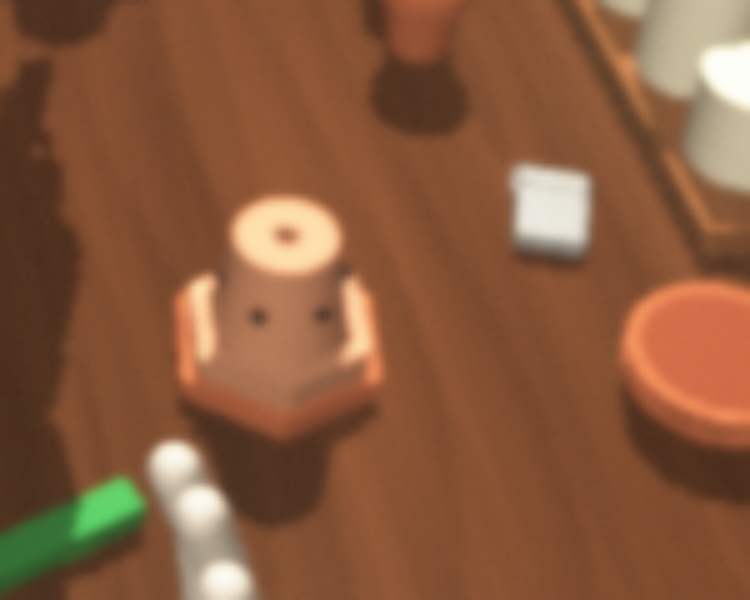

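```bash
python3 -c "
from h import *
print(order.job_done())"
```

```text
the job is handed in; nothing more can be done
None
```

The job is handed in at about 29 s on the robot's clock. No verdict was reported, so this is judged only by my own checks.

**What I did**
- **Slats:** I laid the two loose slats crosswise on the lower pair.
- **Outer pot:** I gripped it near its top and turned it about 110° over the first 14 mm of lift. I then lifted it clear and lowered it onto the two upper slats until about 6 N of contact showed. After that I let go and raised the open gripper clear.

**Last checks**
- **First upper slat:** it measured 35 mm off the tile's middle, with its ends even to about 2 mm.
- **Second upper slat:** I judged it by eye in the camera pictures. It looks parallel and matching on the other side.
- **Outer pot:** it stands upright, about 1 mm from the tile's middle in the wrist view.
- **Inner pot:** it is upright in its saucer in the final side view, and the bystanders in view look unmoved.

**Where readings disagreed**
- **Camera offsets:** the top and wrist cameras differed by 3 to 5 mm in y. I centred the pot grasp from where the pot appeared between the fingers instead.
- **Slat grips:** both slats gave gripper openings of about 18 mm, although they are 20 mm wide. The upward force was 5 to 7 N, so the fingertips probably touched the shelf lightly. No harm showed.

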